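# Pack the spare feeder controller and tuck its carton shut

## Task

Pack the spare feeder controller: set it down gently, right way up, fully home and flat in the shaped pocket of the foam in the open carton, its plug socket in the notch. Then shut the carton: bend the splayed tab in until it is about square, swing the lid down flat, and see that the tab has gone in behind the front wall. Leave the tools and other things on the bench where they are, and don't crush the carton.

Things in the scene. Friction and masses are not known exactly. Their poses are not given: they have to be found in the camera images.
- controller: The spare feeder controller: light grey box lying flat, 130 (its x) x 58 (y) x 46 mm high, about 0.4 kg, dark panel on top with a black knob (24 mm diameter, 8 mm high) 40 mm towards -x from the middle; on its +x end a round steel plug socket, 24 mm diameter, 16 mm long, axis 14 mm above the underside. Origin: centre of the box's underside; x to the plug socket, z up.
- plug (a point): Centre of the outer end of the controller's plug socket: 81 mm along the controller's +x, 14 mm above its underside.
- carton: Brown tuck-front carton, fixed, outside 160 (its x) x 190 (y) x 70 mm high. Origin: centre of its underside, z up; -x is its front wall, whose top edge is the rim the tab goes behind, +x the back wall with the lid's crease. Front and back walls 4 mm thick (front wall's inner face at x = -76 mm), side walls 6 mm. Inside, a dark foam insert, its top 28 mm above the bench.
- pocket (a point): Centre of the foam pocket's floor, 8 mm above the bench, 8 mm from the carton's middle towards its -y; axes as the carton's. Pocket: x -32 to +32, y -68 to +68 mm from here, 20 mm deep, plus a notch (x -15 to +15) on to y +87 for the plug socket. The controller's origin belongs here, its +x along the carton's +y, with 3 mm play.
- lid_hinge (a point): Middle of the lid's crease, at carton (80, 0, 72) mm; the crease runs along the carton's y. The lid is a board 153.5 mm from crease to front edge, 188 mm wide, 4 mm thick (72 mm is mid-thickness).
- lid (a joint): Angle of the lid, rad: 0 shut (flat on the walls), 1.57 upright, up to 2.1 leaning back. The crease is stiff: the lid stays where it is left; about 0.6 N at its front edge moves it.
- tab (a joint): Angle of the tuck tab on the lid's front edge, rad: 0 square to the lid, positive splayed outward (1.5 nearly in line with the lid), to -0.35 folded in past square. 30 mm long, 156 mm wide, 4 mm thick. Its crease is stiff: it stays as bent; about 0.6 N at its tip bends it. Splayed over about 0.1 as the lid comes down, it lands on or outside the front wall.
- lid_edge (a point): Middle of the lid's front edge, 153.5 mm from the crease.
- tab_tip (a point): Middle of the tab's free edge; with the carton properly shut it lies at about carton (-72, 0, 42) mm, behind the front wall.
- tape_roll: Bystander: roll of cream packing tape lying flat, 100 mm outside diameter, 48 mm high. Origin: centre of its underside.
- screwdriver: Bystander: screwdriver with a yellow handle lying flat, 190 mm long, along its x. Origin: centre of its underside.
- oil_can: Bystander: dark red oil can, upright, 80 mm diameter, shoulder at 85 mm, brass spout leaning to its +x, 198 mm high over all; its small handle sticks out 58 mm towards its -x. Origin: centre of its underside.
- wrench: Bystander: steel combination wrench lying flat, 170 mm long, along its x. Origin: centre of its underside.
- caliper: Bystander: digital caliper lying flat, 230 mm long along its x, jaws reach 50 mm to its -y, 9 mm high. Origin: centre of its underside.
- grease_jar: Bystander: yellow jar with red cap, upright, 72 mm diameter, 85 mm high. Origin: centre of its underside.
- cup: Bystander: blue plastic cup holding pens, 80 mm diameter, pens up to 130 mm high. Origin: centre of its underside.
- v_block: Bystander: steel V-block, 75 mm (its x) x 50 x 45 mm high. Origin: centre of its underside.

How it is judged (in metres and radians):
On the way:
1. the controller lies flat and fully home in the pocket, plug socket in the notch, and is let go (x of controller in the frame of pocket between -0.005 and 0.005 m and y of controller in the frame of pocket between -0.005 and 0.005 m and z of controller in the frame of pocket below 0.003 m and angle between controller's own z axis and vertical below 0.04 rad and y of plug in the frame of pocket above 0.07 m and angle between the x axis of controller and the y axis of carton, either way round below 0.12 rad and contact force between the fingers and controller below 0.3 N), for 0.2 s.
At the end, for the whole second after the job is handed in: The controller lies let go in the pocket within 5 mm of its place, at most 3 mm above the floor, tilted under 2 degrees and square within 7, plug socket in the notch; the lid is within 0.05 rad of flat; the tab tip is behind the front wall, 12 mm or more below the rim; all at rest (all of step 1 and linear speed of controller below 0.02 m/s and value of joint lid below 0.05 rad and velocity of joint lid between -0.05 and 0.05 rad/s and x of tab_tip in the frame of carton between -0.0765 and -0.045 m and z of tab_tip in the frame of carton below 0.058 m); the robot touches nothing.
It fails at once if a bystander is shifted more than 30 mm or knocked over (distance of any of tape_roll, screwdriver, oil_can, wrench, caliper, grease_jar, cup, v_block from where it was at the start of the episode above 0.03 m or angle between any of tape_roll, screwdriver, oil_can, wrench, caliper, grease_jar, cup, v_block's own z axis and vertical above 0.5 rad).
It fails at once if the controller is dropped or thrust into the carton (faster than 0.5 m/s within 60 mm of the pocket floor, a fall of over 12 mm) or rammed (over 80 N) (contact force between controller and carton above 80 N or (horizontal distance between controller and pocket below 0.06 m and z of controller in the frame of pocket below 0.06 m and linear speed of controller above 0.5 m/s)).
It fails at once if the carton is crushed (robot pressing on it with over 45 N) (contact force between any of the fingers, the arm and carton above 45 N).
It also fails if it takes over 69 s, if anything falls off the work surface, if the arm or the gripper's body presses on something with over 40 N, if the wrist force passes 120 N, or if a joint passes its speed limit or range.

## Robot

A 6-joint arm with a two-finger parallel gripper is mounted at the origin on the work surface. World frame = base frame: x ahead of the robot, y to its left, z up, the work surface at z = 0. Lengths are in mm, angles in degrees, forces in N, time in s.
With the tool pointing down it reaches from about 300 to 750 mm from the base axis. Payload 8.5 kg.
Tool frame: the origin (TCP) lies at the very end of the fingers, on their centre line; the grasp point (between the pads) lies 19 mm behind it; z points along the fingers, y is the line along which they close (so a half turn about z gives the same grasp; the last joint's range is limited). The gripper opens to 85 mm and grips with 20 to 120 N. Pads are 22 mm wide; open, the fingers measure 114 mm over their backs; the gripper's body (76 mm by 85 mm) begins 54 mm behind the grasp point. The pads swing forward as they close: fully open they stand 13 mm farther back than shut.
Start: joints at [55.445, 21.807, 74.336, -0, 83.858, -12.336], TCP at [207.974, 509.144, 231.322] pointing down, gripper open.
Joint ranges: [-178.18, 178.18], [-50.72, 133.34], [12.68, 142.11], [-81.47, 261.47], [9.98, 163.14], [-165.26, 165.26]. Speed limits (degrees/s): [136.94, 136.94, 180, 180, 180, 180].

## Interface

Orientations are given as [roll, pitch, yaw] about the fixed x, y, z axes, in that order (R = Rz(yaw) Ry(pitch) Rx(roll)).
In Python, from workcell import bot gives the robot as it stands. The module is installed in compiled form; this text tells all that it offers.
- The arm moves only by the shell command python3 -m jog 'ROWS' [FORCE]. ROWS is JSON, a list of rows, each an object of numbers: "x", "y", "z": the shift along the world's x, y, z in cm; "twist": the turn about the world's z in units of 6 degrees (1.0 is 6 degrees); "gripper": the closure, from 0 (fully open) to 1 (shut). In form: [{"x": .., "y": .., "z": .., "twist": .., "gripper": ..}, ...]. A call has exactly 10 rows; each row is the pose to reach, as a shift and turn from the pose commanded when the call began; what a row does not reach only later rows make up. A row lasts 1/10 s, in which the tool goes at most 50 mm and 8.59 degrees, less where a joint would pass 70% of its speed; a pose out of reach is approached as far as the arm can. A call with a gripper value outside its range is refused whole. The fingers move at their own pace and stop on an object; FORCE is the grip in N (left out, the last holds). Time passes only in rows, so rows that repeat a pose let the fingers close, or fill a call up. It gives the time, the measured TCP pose, the force, the opening and the grip force at its end, in the units of the state.
- bot.read_state(): the state, without advancing time (a new reading comes with each control period).
- bot.read_camera(name): name is "scene" or "side" or "wrist"; returns (picture, depth): 480x640x3 uint8, red, green, blue; 480x640 float32, mm along the optical axis (not along the pixel's ray), 0 where there is no reading.
- bot.camera_info(name): a dict with "fx", "fy", "cx", "cy" (pixels), "eye" and "orientation" of the camera in the world. Camera axes: x right, y down, z forward; pixel columns grow to the right and rows downward; lengths in mm; the calibration is good to about 2 mm. A picture is of the moment at which its call begins: read the wrist's pose just before it. camera_info takes no time and is no camera call; for the wrist camera it gives the pose at the moment of the call.
- bot.finish_job(): hands the job in; it is judged then, once.
Trained networks look in the newest picture that a camera, given by its name, has taken for a name from the list of things; names that differ only in an ending like _2 or _b are one class to them, and where a whole thing is asked for, a point or a joint stands for the part that bears it (a point fixed in the world has none). Each returns a list of dicts, best first, with "conf" (0 to 1); they miss things now and then, are a little off and sometimes report something else, mostly with a low value. They report only what shows in the picture. A call takes as long as a camera call.
- bot.spot_in(label, camera): "point" ([x, y, z] in mm, in the coordinates of the camera as it stood for that picture, good to about 4 mm: the middle of the surface that is visible of it).
- bot.landmark_of(label, camera): "point" ([x, y, z] in mm, in the coordinates of the camera as it stood for that picture, good to about 4 mm: a listed point, or the origin of a listed thing).
The state is a dict: "time": time; "q": joint angles; "joint_vel": joint speeds; "joint_efforts": joint torques, N m; "tool_pos": TCP position; "ee_rot": TCP orientation; "force": force on the tool from outside, world axes, zero at the start; "torque": the same for the moment, N m; "gripper_width": finger opening in mm; "grasp_force": force on a finger pad.
Only numpy, scipy, OpenCV 4.12 (cv2) and the standard library are available. Lean on these libraries where they do the work, as an engineer would, in place of code of your own. Each camera call takes 0.05 s, during which the arm holds its last target. There are 200 camera calls.

## Working session

There is one attempt and no reset: what is moved stays moved. The work goes in short steps, Python scripts to look and compute and a shell command to move; the robot and the scene stay as the last step left them, time stands still between calls to the robot, and variables do not carry over. Pictures are saved under pics/ and viewed, at most 10 in all, crops included, and the job is handed in when it is done.

```bash
mkdir -p pics; cat > h.py <<'E'
import numpy as np, cv2
from scipy.spatial.transform import Rotation as R
from workcell import bot
def cam(n):
    i=bot.camera_info(n); o=np.array(i['orientation'],float)
    Rm=o if o.shape==(3,3) else R.from_euler('xyz',o,degrees=True).as_matrix()
    return i,Rm,np.array(i['eye'],float)
def cloud(n,save=None):
    i,Rm,e=cam(n); p,d=bot.read_camera(n)
    if save: cv2.imwrite('pics/'+save,p[:,:,::-1])
    v,u=np.mgrid[0:480,0:640]
    P=np.stack([(u-i['cx'])/i['fx']*d,(v-i['cy'])/i['fy']*d,d],-1)@Rm.T+e
    P[d<=0]=np.nan
    return p,P
def w(n,pt):
    i,Rm,e=cam(n); return Rm@np.array(pt)+e
E
python3 - <<'E'
from h import *
for n in ['scene','side','wrist']:
    print(bot.camera_info(n)); p,P=cloud(n,n+'0.png'); np.save(n+'0.npy',P)
    if n!='wrist':
        for l in ['controller','plug','carton','pocket','lid_hinge','lid_edge','tab_tip','tape_roll','screwdriver','oil_can','wrench','caliper','grease_jar','cup','v_block']:
            print(n,l,[(w(n,r['point']).round().tolist(),round(r['conf'],2)) for r in bot.landmark_of(l,n)[:2]])
s=bot.read_state();print(s['time'],s['tool_pos'],s['ee_rot'])
a=cv2.imread('pics/scene0.png');b=cv2.imread('pics/side0.png')
E
```

```text
{'fx': 522.715160077731, 'fy': 522.715160077731, 'cx': 321.8618634449606, 'cy': 237.44277902348534, 'eye': array([1248.35140128,  622.67134748,  777.00762493]), 'orientation': array([-1.27409469e+02, -1.10821438e-01,  1.34753968e+02])}
scene controller [([534.0, 232.0, -3.0], 0.92), ([430.0, -155.0, -1.0], 0.52)]
scene plug [([466.0, 283.0, 10.0], 0.58), ([434.0, -155.0, -4.0], 0.49)]
scene carton [([559.0, -233.0, -0.0], 0.63)]
scene pocket [([550.0, -237.0, 6.0], 0.55), ([689.0, 375.0, -3.0], 0.27)]
scene lid_hinge [([627.0, -268.0, 70.0], 0.86), ([645.0, 167.0, -1.0], 0.42)]
scene lid_edge [([658.0, -278.0, 219.0], 0.77)]
scene tab_tip [([645.0, -271.0, 239.0], 0.56)]
scene tape_roll [([648.0, 169.0, -3.0], 0.58)]
scene screwdriver [([490.0, 150.0, 0.0], 0.65), ([659.0, -279.0, 219.0], 0.6)]
scene oil_can [([510.0, 377.0, -2.0], 0.88), ([676.0, -370.0, -1.0], 0.71)]
scene wrench [([434.0, -159.0, -1.0], 0.89)]
scene caliper [([786.0, 24.0, -0.0], 0.63)]
scene grease_jar [([674.0, -370.0, -0.0], 0.87), ([790.0, 22.0, -3.0], 0.22)]
scene cup [([691.0, 376.0, -3.0], 0.96)]
scene v_bl
[... 585 characters left out ...]
pe_roll [([647.0, 169.0, 3.0], 0.97), ([435.0, -163.0, -1.0], 0.72)]
side screwdriver [([489.0, 150.0, 2.0], 0.85)]
side oil_can [([512.0, 377.0, 1.0], 0.7), ([643.0, -278.0, 250.0], 0.3)]
side wrench [([435.0, -163.0, 2.0], 0.8)]
side caliper [([788.0, 20.0, 1.0], 0.83)]
side grease_jar []
side cup [([691.0, 372.0, 6.0], 0.64)]
side v_block [([421.0, -45.0, 3.0], 0.61)]
{'fx': 425.4186296607342, 'fy': 425.4186296607342, 'cx': 328.3850464623452, 'cy': 239.5626573203718, 'eye': array([141.39147931, 537.08797776, 373.24655721]), 'orientation': array([1.63612681e+02, 4.30304061e-02, 6.77620131e+01])}
1.65 [207.97282688 509.14877417 231.31174667] [-1.79998432e+02  1.80781889e-04  1.57781679e+02]
```

View pics/scene0.png

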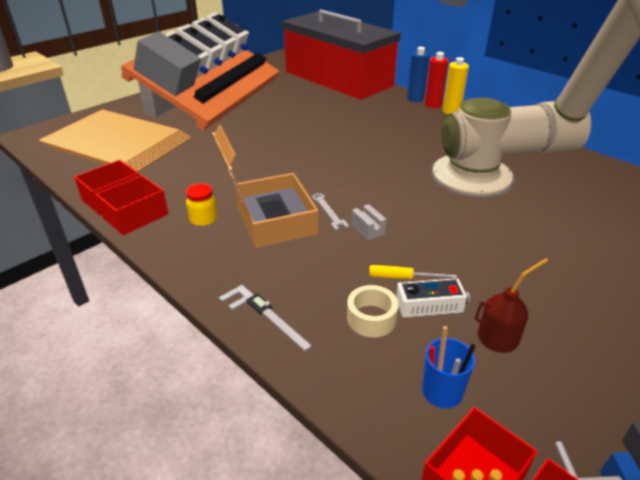

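View pics/side0.png

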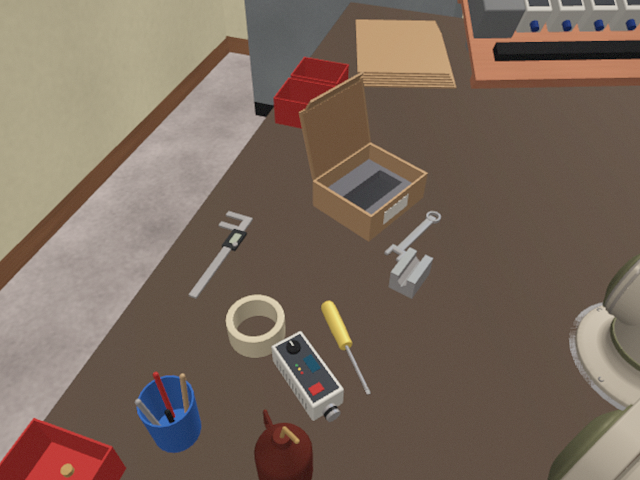

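The scene view shows the carton at about (278,210) with its lid open and the wrench and V-block beside it. The controller is at about (432,297), between the tape, screwdriver and oil can. The side view shows the controller at (308,375) with its plug at (333,412), and the carton at (370,190). Next I'll fit the geometry from the depth clouds.

```bash
cat > fit.py <<'E'
from h import *
def rect(Q):
    (c,s,a)=cv2.minAreaRect(Q[:,:2].astype(np.float32)); return np.round(c,1),np.round(s,1),round(a,1)
def near(P,c,r,z0,z1):
    Q=P.reshape(-1,3); Q=Q[np.isfinite(Q).all(1)]
    return Q[(np.hypot(Q[:,0]-c[0],Q[:,1]-c[1])<r)&(Q[:,2]>z0)&(Q[:,2]<z1)]
E
python3 - <<'E'
from fit import *
for n in ['scene','side']:
    P=np.load(n+'0.npy')
    Q=near(P,(533,231),76,39,50); print(n,'ctl top',len(Q),rect(Q),np.median(Q[:,2]))
    Q=near(P,(533,231),95,9,28); 
    Q=near(P,(553,-234),130,64,74); print('rim',len(Q),rect(Q),np.median(Q[:,2]))
    Q=near(P,(553,-234),75,20,33); print('foam z',len(Q),np.median(Q[:,2]))
    Q=near(P,(553,-234),75,2,14); print('pocket',len(Q),rect(Q) if len(Q)>4 else'',np.median(Q[:,2]))
    Q=near(P,(655,-280),130,85,215); 
    # lid plane in carton frame, yaw ~ -25
    c=Q.mean(0); u,s,v=np.linalg.svd(Q-c); print('lid',len(Q),c.round(),v[2].round(3),s.round(), Q.min(0).round(),Q.max(0).round(), near(P,(655,-280),130,225,300).max(0).round(),near(P,(655,-280),130,225,300).min(0).round())
    Q=near(P,(490,150),110,5,45); Q=Q[Q[:,1]<250]; 
    print('bench',np.median(near(P,(480,60),40,-20,20)[:,2]))
    for l in ['screwdriver']:
        Q=near(P,(495,160),45,6,60); print(l,Q.max(0).round(),Q.min(0).round())
E
```

```text
scene ctl top 1238 (array([533.7, 230.7]), array([ 63.1, 130.9]), 52.1) 45.498632695393155
rim 443 (array([ 554.9, -232.2]), array([198.7, 163.6]), 65.4) 67.76311131939735
foam z 591 26.56220266932712
pocket 409 (array([ 535.8, -261.7]), array([85. , 58.3]), 65.8) 6.894093465476772
lid 219 [ 671. -244.  144.] [ 0.984 -0.171  0.042] [1072.  564.  311.] [ 600. -392.   85.] [ 712. -178.  214.] [ 689. -201.  246.] [ 612. -348.  225.]
bench -0.968863212175961
screwdriver [527. 190.  27.] [461. 120.   7.]
side ctl top 2326 (array([532.2, 229.5]), array([ 59.1, 131.2]), 51.6) 47.91942387795257
rim 1055 (array([ 553.7, -232.3]), array([194. , 164.2]), 65.5) 70.14813194871374
foam z 930 29.227912630208436
pocket 785 (array([ 552.6, -253.2]), array([112.8,  55.2]), 65.8) 9.635057315827794
lid 3882 [ 644. -268.  152.] [ 0.883 -0.405 -0.236] [3429. 2405.   92.] [ 588. -364.   85.] [ 698. -180.  215.] [ 695. -191.  249.] [ 612. -347.  225.]
bench 1.57200283661723
screwdriver [539. 188.  31.] [458. 117.   6.]
```

View pics/wrist0.png

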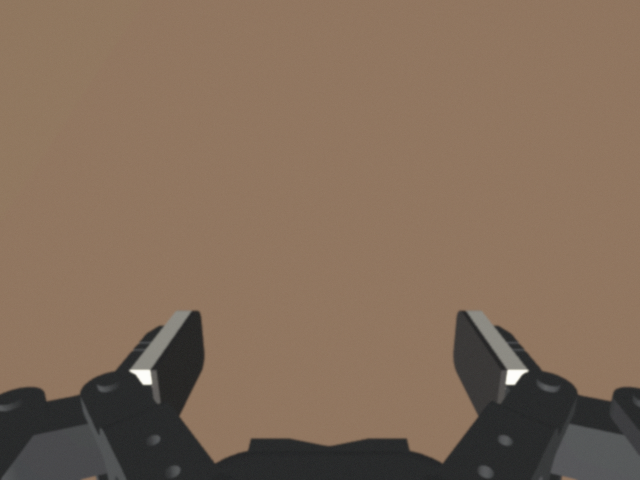

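The wrist view shows only the bench, with the open fingers at about (190,340) and (470,340). I'll move above the controller.

```bash
python3 -m jog '[{"x":3.6,"y":-3.1,"z":0,"twist":-0.5,"gripper":0},{"x":7.2,"y":-6.2,"z":0,"twist":-1,"gripper":0},{"x":10.8,"y":-9.3,"z":0,"twist":-1.5,"gripper":0},{"x":14.4,"y":-12.4,"z":0,"twist":-2,"gripper":0},{"x":18,"y":-15.5,"z":0,"twist":-2.65,"gripper":0},{"x":21.6,"y":-18.6,"z":0,"twist":-2.65,"gripper":0},{"x":25.2,"y":-21.7,"z":0,"twist":-2.65,"gripper":0},{"x":28.8,"y":-24.8,"z":0,"twist":-2.65,"gripper":0},{"x":32.5,"y":-27.9,"z":0,"twist":-2.65,"gripper":0},{"x":32.5,"y":-27.9,"z":0,"twist":-2.65,"gripper":0}]' 40
python3 - <<'E'
from fit import *
s=bot.read_state();print(s['time'],s['tool_pos'],s['ee_rot'],s['force'])
p,P=cloud('wrist','wrist1.png')
Q=near(P,(533,231),85,38,50); print('ctl top',len(Q),rect(Q),np.median(Q[:,2]))
for l in ['controller','plug']: print(l,[(w('wrist',r['point']).round().tolist(),round(r['conf'],2)) for r in bot.landmark_of(l,'wrist')[:2]])
E
```

```text
time: 2.65
tool_pos: [536.6, 226.3, 230.5]
ee_rot: [-180.0, 0.1, 141.6]
force: [-0.9, 0.3, -0.1]
gripper_width: 85.4
grasp_force: 0.0
2.65 [536.63279919 226.28300081 230.48911971] [-1.79972479e+02  5.50207477e-02  1.41564408e+02] [-0.87124047  0.30957608 -0.09647548]
ctl top 11617 (array([540.1, 224.2]), array([ 61.4, 150.2]), 53.3) 45.96053159782451
controller []
plug [([463.0, 289.0, 17.0], 0.77)]
```

View pics/wrist1.png

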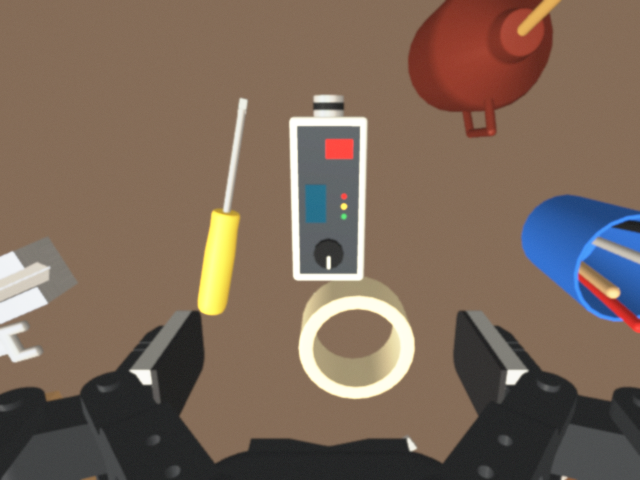

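The controller lies at pixels (290–367, 117–280), with its knob at (328,253) and plug at (328,105). The screwdriver is to its left and the tape is just past its knob end. I'll refit its top from that pixel region.

```bash
python3 - <<'E'
from fit import *
p,P=cloud('wrist')
s=bot.read_state();print(s['time'],s['tool_pos'],s['ee_rot'])
M=P[110:282,285:372].reshape(-1,3); M=M[np.isfinite(M).all(1)]
M=M[(M[:,2]>41)&(M[:,2]<49.5)]; print(rect(M),np.median(M[:,2]))
M=P[95:116,305:350].reshape(-1,3); M=M[(M[:,2]>8)]; print('plug',M.mean(0),M[:,2].max())
E
```

```text
2.85 [532.32665537 230.73635788 231.36990503] [-1.79996367e+02 -1.92554968e-02  1.41926573e+02]
(array([530.6, 231.1]), array([ 58.1, 125.5]), 51.6) 45.983278872293
plug [472.51385259 277.34560742  23.11660025] 27.563719176989423
```

```bash
python3 -m jog '[{"x":-0.05,"y":0,"z":-4,"twist":0,"gripper":0},{"x":-0.05,"y":0,"z":-8,"twist":0,"gripper":0},{"x":-0.05,"y":0,"z":-12,"twist":0,"gripper":0},{"x":-0.05,"y":0,"z":-15,"twist":0,"gripper":0},{"x":-0.05,"y":0,"z":-17,"twist":0,"gripper":0},{"x":-0.05,"y":0,"z":-19,"twist":0,"gripper":0},{"x":-0.05,"y":0,"z":-20.5,"twist":0,"gripper":0},{"x":-0.05,"y":0,"z":-21.2,"twist":0,"gripper":0},{"x":-0.05,"y":0,"z":-21.2,"twist":0,"gripper":0},{"x":-0.05,"y":0,"z":-21.2,"twist":0,"gripper":0}]' 40
python3 -m jog '[{"x":0,"y":0,"z":0,"twist":0,"gripper":0.3},{"x":0,"y":0,"z":0,"twist":0,"gripper":0.6},{"x":0,"y":0,"z":0,"twist":0,"gripper":1},{"x":0,"y":0,"z":0,"twist":0,"gripper":1},{"x":0,"y":0,"z":0,"twist":0,"gripper":1},{"x":0,"y":0,"z":0,"twist":0,"gripper":1},{"x":0,"y":0,"z":0,"twist":0,"gripper":1},{"x":0,"y":0,"z":0,"twist":0,"gripper":1},{"x":0,"y":0,"z":0,"twist":0,"gripper":1},{"x":0,"y":0,"z":0,"twist":0,"gripper":1}]' 40
```

```text
time: 3.85
tool_pos: [532.6, 230.7, 20.2]
ee_rot: [179.9, 0.0, 141.9]
force: [0.3, -0.2, 0.8]
gripper_width: 85.3
grasp_force: 0.0
time: 4.85
tool_pos: [532.7, 230.3, 20.2]
ee_rot: [179.9, 0.0, 141.9]
force: [-2.0, 0.7, 7.0]
gripper_width: 57.3
grasp_force: 44.2
```

```bash
python3 -m jog '[{"x":0,"y":0,"z":0.5,"twist":0,"gripper":1},{"x":0,"y":0,"z":2,"twist":0,"gripper":1},{"x":0,"y":0,"z":4,"twist":0,"gripper":1},{"x":0,"y":0,"z":7,"twist":0,"gripper":1},{"x":0,"y":0,"z":10,"twist":0,"gripper":1},{"x":0,"y":0,"z":13,"twist":0,"gripper":1},{"x":0,"y":-1,"z":15,"twist":0,"gripper":1},{"x":0,"y":-3,"z":16,"twist":0,"gripper":1},{"x":0,"y":-6,"z":16,"twist":-0.7,"gripper":1},{"x":0,"y":-9,"z":16,"twist":-1.7,"gripper":1}]'
python3 -m jog '[{"x":0.1,"y":-4,"z":0,"twist":-1.1,"gripper":1},{"x":0.3,"y":-8,"z":0,"twist":-2.2,"gripper":1},{"x":0.5,"y":-12,"z":0,"twist":-3.3,"gripper":1},{"x":0.7,"y":-16,"z":0,"twist":-4.4,"gripper":1},{"x":0.9,"y":-20,"z":0,"twist":-5.5,"gripper":1},{"x":1.1,"y":-24,"z":0,"twist":-6.6,"gripper":1},{"x":1.3,"y":-28,"z":0,"twist":-7.7,"gripper":1},{"x":1.5,"y":-32,"z":0,"twist":-8.8,"gripper":1},{"x":1.7,"y":-35.5,"z":0,"twist":-9.9,"gripper":1},{"x":1.85,"y":-38,"z":0,"twist":-11,"gripper":1}]'
python3 - <<'E'
from fit import *
s=bot.read_state();print(s['time'],s['tool_pos'],s['ee_rot'])
for n in ['scene','side']:
    p,P=cloud(n,n+'2.png'); np.save(n+'2.npy',P)
E
```

```text
time: 5.85
tool_pos: [532.0, 139.4, 179.5]
ee_rot: [-180.0, -0.0, 131.5]
force: [0.8, 0.5, -2.6]
gripper_width: 57.2
grasp_force: 43.8
time: 6.85
tool_pos: [550.4, -242.1, 178.8]
ee_rot: [-179.9, 0.0, 65.3]
force: [-0.3, 0.2, -2.7]
gripper_width: 57.1
grasp_force: 43.8
6.85 [ 550.42141495 -242.12498237  178.83851909] [-1.79937369e+02  7.33263817e-03  6.53162973e+01]
```

View pics/side2.png

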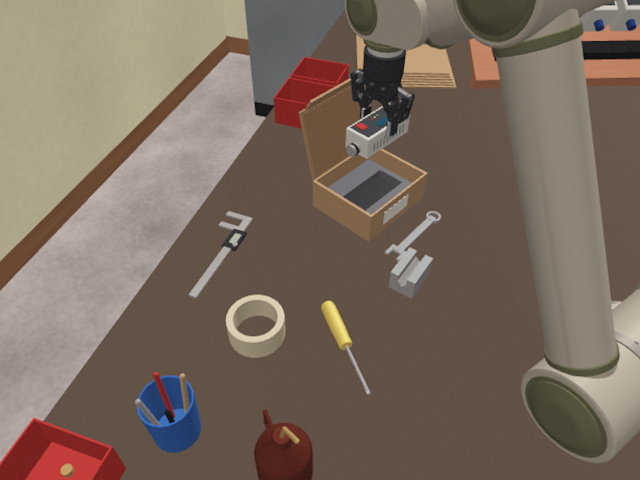

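The side view shows the controller held level above the carton, with its plug end at (352,150) facing the carton's +y side. Now I'll measure where it sits relative to the carton in the same camera.

```bash
python3 - <<'E'
from fit import *
s=bot.read_state();print(s['time'],s['tool_pos'],s['ee_rot'])
c=np.array([554.3,-232.2]); a=np.radians(-24.5); Rc=np.array([[np.cos(a),np.sin(a)],[-np.sin(a),np.cos(a)]])
for n in ['scene','side']:
    p,P=cloud(n)
    Q=P.reshape(-1,3); col=p.reshape(-1,3).astype(float)
    L=np.c_[(Q[:,:2]-c)@Rc.T,Q[:,2]]
    g=(col.min(1)>120)&(np.ptp(col,axis=1)<30)
    m=g&(np.abs(L[:,0])<50)&(np.abs(L[:,1])<110)&(L[:,2]>140)&(L[:,2]<215)
    T=L[m]; print(n,len(T),np.percentile(T,[1,5,25,50,75,95,99],axis=0).round(1).tolist())
    e=T[(T[:,1]>45)&(T[:,1]<63.5)&(T[:,2]>175)]; print(' bottom/top z',np.percentile(T[:,2],[0,1,99,100]))
    E_=T[(T[:,1]>50)]; h,b=np.histogram(E_[:,1],np.arange(45,85,1)); print(' yhist',dict(zip(b[h>8],h[h>8])))
    h,b=np.histogram(T[:,0],np.arange(-40,40,1)); print(' xhist',dict(zip(b[h>8],h[h>8])))
    # carton outer +y wall and front wall in the same camera
    m=(np.abs(L[:,0])<70)&(np.abs(L[:,1]-95)<10)&(L[:,2]>15)&(L[:,2]<60); print(' +y wall',np.median(L[m][:,1]),m.sum())
    m=(np.abs(L[:,1])<80)&(np.abs(L[:,0]+80)<10)&(L[:,2]>15)&(L[:,2]<60); print(' front wall',np.median(L[m][:,0]),m.sum())
for l in ['controller','plug','pocket']:
    for n in ['scene','side']:print(l,n,[(w(n,r['point']).round(1).tolist(),round(r['conf'],2)) for r in bot.landmark_of(l,n)[:1]])
E
```

```text
6.95 [ 550.4772456  -242.94151997  178.58066913] [-1.79957561e+02  3.08417247e-02  6.53209780e+01]
scene 607 [[-29.4, -51.5, 163.3], [-25.5, -7.5, 168.1], [-13.2, 32.2, 179.3], [9.4, 52.1, 190.6], [26.5, 54.9, 201.1], [30.7, 62.9, 204.1], [33.2, 70.8, 206.0]]
 bottom/top z [160.86009616 163.27205319 205.99955213 212.59882548]Traceback (most recent call last):
  File "<stdin>", line 12, in <module>
IndexError: boolean index did not match indexed array along axis 0; size of axis is 40 but size of corresponding boolean axis is 39
```

```bash
python3 - <<'E'
from fit import *
s=bot.read_state();print(s['time'],s['tool_pos'],s['ee_rot'])
c=np.array([554.3,-232.2]); a=np.radians(-24.5); Rc=np.array([[np.cos(a),np.sin(a)],[-np.sin(a),np.cos(a)]])
print('tcp in carton',Rc@(s['tool_pos'][:2]-c))
for n in ['scene','side']:
    p,P=cloud(n)
    Q=P.reshape(-1,3); col=p.reshape(-1,3).astype(float)
    L=np.c_[(Q[:,:2]-c)@Rc.T,Q[:,2]]
    g=(col.min(1)>110)&(np.ptp(col,axis=1)<30)
    m=g&(np.abs(L[:,0])<50)&(np.abs(L[:,1])<110)&(L[:,2]>140)&(L[:,2]<215)
    T=L[m]; print(n,len(T),'z',np.percentile(T[:,2],[0,1,99,100]).round(1))
    for k,r in ((1,(45,85)),(0,(-40,40))):
        h,b=np.histogram(T[:,k],np.arange(r[0],r[1]+1)); print(' ',k,[(int(x),int(y)) for x,y in zip(b,h) if y>8])
    m=(np.abs(L[:,0])<70)&(np.abs(L[:,1]-95)<10)&(L[:,2]>15)&(L[:,2]<60); print(' +y wall',np.median(L[m][:,1]),m.sum())
    m=(np.abs(L[:,1])<80)&(np.abs(L[:,0]+80)<10)&(L[:,2]>15)&(L[:,2]<60); print(' front wall',np.median(L[m][:,0]),m.sum())
    # dark pocket floor extents
    m=(np.abs(L[:,0])<60)&(np.abs(L[:,1])<85)&(L[:,2]>2)&(L[:,2]<14); print(' floor',np.percentile(L[m][:,:2],[1,99],axis=0).round(1).tolist(),m.sum())
for l in ['controller','plug','pocket']:
    for n in ['scene','side']:print(l,n,[(w(n,r['point']).round(1).tolist(),round(r['conf'],2)) for r in bot.landmark_of(l,n)[:1]])
E
```

```text
7.0 [ 550.44983544 -241.04340636  178.62271046] [-1.79915898e+02 -1.51243272e-02  6.55732506e+01]
tcp in carton [ 0.16380023 -9.64379452]
scene 700 z [162.9 163.6 207.2 214.3]
  1 [(47, 11), (50, 10), (51, 11), (52, 17), (53, 49), (54, 52), (55, 57), (56, 51), (57, 42), (58, 35), (59, 19), (69, 11), (70, 14), (71, 10), (72, 10), (73, 9)]
  0 [(-28, 11), (-27, 10), (-26, 17), (-25, 20), (-24, 13), (-23, 17), (-22, 14), (-20, 12), (-13, 9), (-9, 11), (-7, 10), (-5, 11), (-1, 14), (1, 10), (2, 9), (3, 9), (4, 10), (5, 11), (6, 10), (8, 10), (10, 11), (11, 9), (12, 10), (13, 10), (15, 10), (17, 9), (18, 9), (20, 9), (21, 12), (22, 15), (23, 14), (24, 15), (25, 11), (26, 15), (27, 16), (28, 28), (29, 71), (30, 16)]
 +y wall 95.2978688498446 865
 front wall -76.15380924611392 241
 floor [[-33.3, -79.2], [24.5, 3.8]] 451
side 949 z [159.8 163.1 209.  214.9]
  1 [(46, 9), (47, 12), (48, 19), (49, 9), (50, 21), (51, 14), (52, 21), (53, 34), (54, 71), (55, 113), (56, 83), (57, 45), (58, 9)]
  0 [(-31, 41), (-30, 143), (-29, 153), (-28, 59), (-27, 28), (-26, 23), (-25, 19), (-24, 15), (-23, 14), (-20, 9), (-19, 10), (-16, 14), (-15, 13), (-12, 9), (-11, 9), (-10, 11), (-9, 13), (-7, 14), (-5, 10), (-2, 12), (13, 9), (17, 9), (19, 12), (22, 9), (23, 14), (24, 20), (25, 18), (26, 14), (27, 9)]
 +y wall 94.05475297940045 803
 front wall -80.6127175932002 652
 floor [[-19.3, -78.7], [33.0, 33.7]] 824
controller scene [([549.7, -237.0, 153.9], 0.75)]
controller side [([550.0, -240.6, 164.5], 0.96)]
plug scene [([581.0, -165.6, 171.6], 0.82)]
plug side [([584.7, -167.6, 176.2], 0.97)]
pocket scene [([550.1, -237.8, 5.9], 0.73)]
pocket side [([542.5, -239.4, 7.0], 0.56)]
```

```bash
python3 -m jog '[{"x":0,"y":0,"z":-2,"twist":0,"gripper":1},{"x":0,"y":0,"z":-4.5,"twist":0,"gripper":1},{"x":0,"y":0,"z":-6.5,"twist":0,"gripper":1},{"x":0,"y":0,"z":-8,"twist":0,"gripper":1},{"x":0,"y":0,"z":-9.5,"twist":0,"gripper":1},{"x":0,"y":0,"z":-10.5,"twist":0,"gripper":1},{"x":0,"y":0,"z":-11.5,"twist":0,"gripper":1},{"x":0,"y":0,"z":-12.2,"twist":0,"gripper":1},{"x":0,"y":0,"z":-12.6,"twist":0,"gripper":1},{"x":0,"y":0,"z":-12.6,"twist":0,"gripper":1}]'
python3 -m jog '[{"x":0,"y":0,"z":-0.2,"twist":0,"gripper":1},{"x":0,"y":0,"z":-0.4,"twist":0,"gripper":1},{"x":0,"y":0,"z":-0.6,"twist":0,"gripper":1},{"x":0,"y":0,"z":-0.8,"twist":0,"gripper":1},{"x":0,"y":0,"z":-1.0,"twist":0,"gripper":1},{"x":0,"y":0,"z":-1.2,"twist":0,"gripper":1},{"x":0,"y":0,"z":-1.2,"twist":0,"gripper":1},{"x":0,"y":0,"z":-1.2,"twist":0,"gripper":1},{"x":0,"y":0,"z":-1.2,"twist":0,"gripper":1},{"x":0,"y":0,"z":-1.2,"twist":0,"gripper":1}]'
```

```text
time: 8.4
tool_pos: [550.9, -239.8, 53.0]
ee_rot: [-180.0, -0.0, 65.7]
force: [-0.2, -0.5, -2.9]
gripper_width: 57.4
grasp_force: 43.9
time: 9.4
tool_pos: [551.0, -239.9, 41.4]
ee_rot: [180.0, 0.0, 65.7]
force: [0.2, -0.9, -4.2]
gripper_width: 57.1
grasp_force: 43.9
```

```bash
python3 -m jog '[{"x":0,"y":0,"z":-0.2,"twist":0,"gripper":1},{"x":0,"y":0,"z":-0.4,"twist":0,"gripper":1},{"x":0,"y":0,"z":-0.6,"twist":0,"gripper":1},{"x":0,"y":0,"z":-0.8,"twist":0,"gripper":1},{"x":0,"y":0,"z":-1.0,"twist":0,"gripper":1},{"x":0,"y":0,"z":-1.1,"twist":0,"gripper":1},{"x":0,"y":0,"z":-1.2,"twist":0,"gripper":1},{"x":0,"y":0,"z":-1.25,"twist":0,"gripper":1},{"x":0,"y":0,"z":-1.25,"twist":0,"gripper":1},{"x":0,"y":0,"z":-1.25,"twist":0,"gripper":1}]'
```

```text
time: 10.4
tool_pos: [551.0, -239.9, 28.9]
ee_rot: [180.0, 0.0, 65.7]
force: [-0.8, 0.4, -4.0]
gripper_width: 57.1
grasp_force: 43.9
```

```bash
python3 -m jog '[{"x":0,"y":0,"z":-0.07,"twist":0,"gripper":1},{"x":0,"y":0,"z":-0.07,"twist":0,"gripper":0.2},{"x":0,"y":0,"z":-0.07,"twist":0,"gripper":0.1},{"x":0,"y":0,"z":-0.07,"twist":0,"gripper":0},{"x":0,"y":0,"z":-0.07,"twist":0,"gripper":0},{"x":0,"y":0,"z":0.5,"twist":0,"gripper":0},{"x":0,"y":0,"z":2,"twist":0,"gripper":0},{"x":0,"y":0,"z":4,"twist":0,"gripper":0},{"x":0,"y":0,"z":7,"twist":0,"gripper":0},{"x":0,"y":0,"z":10,"twist":0,"gripper":0}]'
python3 -m jog '[{"x":0,"y":0,"z":3,"twist":0,"gripper":0},{"x":0,"y":0,"z":7,"twist":0,"gripper":0.3},{"x":0,"y":0,"z":11,"twist":0,"gripper":0.6},{"x":0,"y":0,"z":15,"twist":0,"gripper":1},{"x":0,"y":0,"z":17,"twist":0,"gripper":1},{"x":-3,"y":1,"z":17,"twist":0,"gripper":1},{"x":-6,"y":2,"z":17,"twist":0,"gripper":1},{"x":-9,"y":3,"z":17,"twist":0,"gripper":1},{"x":-9,"y":3,"z":17,"twist":0,"gripper":1},{"x":-9,"y":3,"z":17,"twist":0,"gripper":1}]'
python3 - <<'E'
from fit import *
c=np.array([554.3,-232.2]); a=np.radians(-24.5); Rc=np.array([[np.cos(a),np.sin(a)],[-np.sin(a),np.cos(a)]])
s=bot.read_state();print(s['time'],s['tool_pos'],s['ee_rot'],s['q'])
for n in ['scene','side','wrist']:
    p,P=cloud(n,n+'3.png'); np.save(n+'3.npy',P)
    Q=P.reshape(-1,3);Q=Q[np.isfinite(Q).all(1)]
    L=np.c_[(Q[:,:2]-c)@Rc.T,Q[:,2]]
    m=(np.abs(L[:,0])<50)&(np.abs(L[:,1])<82)&(L[:,2]>46)&(L[:,2]<58); T=L[m]
    if m.sum()>30:
        print(n,m.sum(),rect(T),np.median(T[:,2])); A=np.c_[T[:,:2],np.ones(len(T))]; print(' slope',np.linalg.lstsq(A,T[:,2],rcond=None)[0].round(3))
    m=(np.abs(L[:,0])<78)&(np.abs(L[:,1])<92)&(L[:,2]>20)&(L[:,2]<33); print(' foam',np.median(L[m][:,2]))
    # lid/tab profile in x-z
    m=(np.abs(L[:,1])<70)&(L[:,0]>60)&(L[:,0]<170)&(L[:,2]>85); T=L[m]
    for z in range(90,270,10):
        t=T[(T[:,2]>=z)&(T[:,2]<z+10)]
        if len(t)>3: print('  ',z+5,len(t),np.percentile(t[:,0],[10,50,90]).round(1))
E
```

```text
time: 11.4
tool_pos: [550.8, -239.8, 130.2]
ee_rot: [-180.0, -0.0, 65.7]
force: [0.3, 0.3, 0.1]
gripper_width: 85.1
grasp_force: 0.0
time: 12.4
tool_pos: [460.9, -209.8, 299.7]
ee_rot: [179.9, 0.0, 65.7]
force: [0.7, -0.5, -0.0]
gripper_width: -0.1
grasp_force: 0.0
12.4 [ 460.89968869 -209.84331015  299.67788307] [1.79910199e+02 1.79420551e-02 6.56625170e+01] [-3.78972545e+01  1.49234294e+01  7.32727234e+01  3.61438230e-03
  9.17123428e+01 -1.35596747e+01]
scene 663 (array([ 0.7, -5.4]), array([135.3,  59. ]), 89.6) 53.09700483855704
 slope [-9.0000e-03 -5.0000e-03  5.2883e+01]
 foam 26.73558496709518
   95 5 [86.7 87.5 88.3]
   125 5 [94.7 95.5 96. ]
   135 4 [96.4 96.9 97.9]
   145 5 [ 98.9 100.1 100.5]
   165 6 [103.5 104.1 105.6]
   175 8 [107.3 107.5 108.1]
   185 6 [108.5 109.1 109.9]
   195 5 [111.  111.7 112.1]
   205 5 [113.4 114.2 114.9]
   215 20 [116.  116.6 117.2]
   225 118 [111.1 113.5 115.9]
   235 117 [105.  107.6 110.3]
   245 95 [ 99.1 102.2 104.4]
side 977 (array([-0.3, -7.9]), array([ 60.8, 137.3]), 0.1) 55.4643919275569
 slope [ 4.0000e-02 -9.0000e-03  5.5041e+0
[... 274 characters left out ...]
1.8 103.9]
   185 230 [102.1 104.3 106.1]
   195 232 [104.4 106.5 108.6]
   205 241 [106.9 109.2 111.2]
   215 238 [109.7 111.6 113.8]
   225 103 [108.1 110.7 112.8]
   235 101 [102.  104.2 106.9]
   245 160 [ 97.9 100.  101.6]
wrist 8379 (array([-0.2, -8.7]), array([129.8,  58.4]), 89.8) 54.00238570981588
 slope [1.2000e-02 1.0000e-03 5.3953e+01]
 foam 27.43357162888799
   95 1553 [81.1 82.3 83.4]
   105 1733 [83.5 84.7 85.9]
   115 1867 [85.9 87.1 88.3]
   125 2027 [88.3 89.5 90.7]
   135 2254 [90.7 91.9 93.1]
   145 2468 [93.1 94.3 95.5]
   155 2717 [95.5 96.7 97.9]
   165 2633 [ 97.8  99.  100.2]
   175 1778 [100.1 101.3 102.6]
   185 806 [102.4 103.5 104.6]
   195 61 [104.1 105.  105.7]
```

View pics/side3.png

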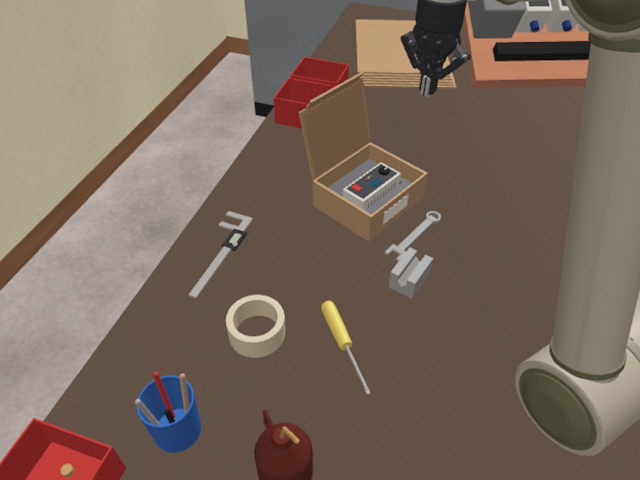

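The side view shows the controller seated in the pocket at (372,183), with the lid leaning back and its tab splayed. The depth fit puts its top at 54 mm, level and centred, so it is home. Next I'll press the tab tip down along its arc.

```bash
python3 -m jog '[{"x":3,"y":-1.05,"z":0,"twist":0,"gripper":1},{"x":6,"y":-2.1,"z":0,"twist":0,"gripper":1},{"x":9,"y":-3.15,"z":0,"twist":0,"gripper":1},{"x":12,"y":-4.2,"z":0,"twist":0,"gripper":1},{"x":15,"y":-5.25,"z":0,"twist":0,"gripper":1},{"x":17,"y":-5.9,"z":0,"twist":0,"gripper":1},{"x":18.25,"y":-6.3,"z":-1,"twist":0,"gripper":1},{"x":18.25,"y":-6.3,"z":-3,"twist":0,"gripper":1},{"x":18.25,"y":-6.3,"z":-3.8,"twist":0,"gripper":1},{"x":18.25,"y":-6.3,"z":-3.8,"twist":0,"gripper":1}]'
python3 - <<'E'
from fit import *
c=np.array([554.3,-232.2]); a=np.radians(-24.5); Rc=np.array([[np.cos(a),np.sin(a)],[-np.sin(a),np.cos(a)]])
s=bot.read_state();print(s['time'],Rc@(s['tool_pos'][:2]-c),s['tool_pos'])
p,P=cloud('side'); cv2.imwrite('pics/s4.png',cv2.resize(p[60:220,260:480,::-1],None,fx=3,fy=3,interpolation=cv2.INTER_CUBIC))
E
```

```text
time: 13.55
tool_pos: [643.4, -272.7, 259.1]
ee_rot: [-179.8, -0.0, 65.7]
force: [-0.4, -0.1, 0.4]
gripper_width: -0.2
grasp_force: 0.0
13.55 [97.90442138  0.12227702] [ 643.43993916 -272.68903462  259.11210201]
```

View pics/s4.png

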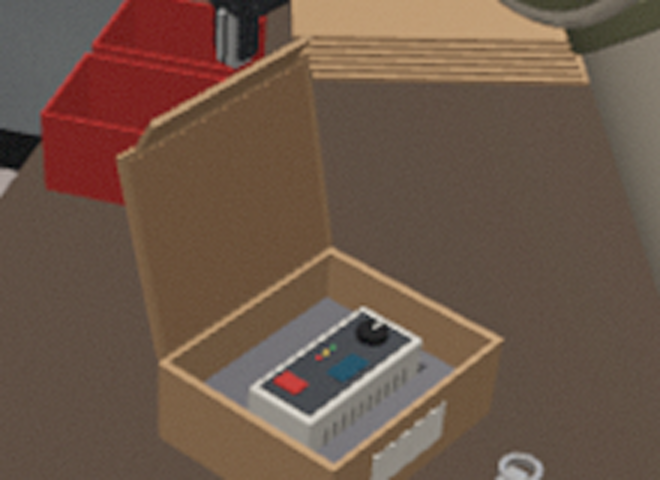

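The crop shows the closed fingers at about (235,50), just above the splayed tab at the middle of the lid.

```bash
python3 -m jog '[{"x":0,"y":0,"z":-0.6,"twist":0,"gripper":1},{"x":0,"y":0,"z":-1.1,"twist":0,"gripper":1},{"x":-0.18,"y":0.08,"z":-1.4,"twist":0,"gripper":1},{"x":-0.36,"y":0.17,"z":-1.7,"twist":0,"gripper":1},{"x":-0.6,"y":0.27,"z":-2.0,"twist":0,"gripper":1},{"x":-0.82,"y":0.37,"z":-2.3,"twist":0,"gripper":1},{"x":-1.0,"y":0.45,"z":-2.65,"twist":0,"gripper":1},{"x":-1.14,"y":0.52,"z":-3.0,"twist":0,"gripper":1},{"x":-1.23,"y":0.56,"z":-3.45,"twist":0,"gripper":1},{"x":-1.23,"y":0.56,"z":-3.45,"twist":0,"gripper":1}]'
cat > prof.py <<'E'
from fit import *
c=np.array([554.3,-232.2]); a=np.radians(-24.5); Rc=np.array([[np.cos(a),np.sin(a)],[-np.sin(a),np.cos(a)]])
s=bot.read_state();print(s['time'],Rc@(s['tool_pos'][:2]-c),s['tool_pos'],s['force'])
for n in ['side','scene']:
    p,P=cloud(n,n+'_%d.png'%(s['time']*100))
    Q=P.reshape(-1,3); col=p.reshape(-1,3).astype(int); g=(col[:,0]-col[:,2]>25)&np.isfinite(Q).all(1); Q=Q[g]
    L=np.c_[(Q[:,:2]-c)@Rc.T,Q[:,2]]
    for lo,hi in ((-70,-20),(20,70)):
        T=L[(L[:,1]>lo)&(L[:,1]<hi)&(L[:,0]>-110)&(L[:,0]<190)&(L[:,2]>(85 if len(__import__('sys').argv)<2 else 60))]
        print(n,lo,[(z+3,len(t),*np.percentile(t[:,0],[5,95]).round().astype(int).tolist()) for z in range(60,270,6) if len(t:=T[(T[:,2]>=z)&(T[:,2]<z+6)])>3 and z>145 or len(t)>3 and z%24==12])
E
python3 prof.py
```

```text
time: 14.6
tool_pos: [630.9, -267.1, 225.4]
ee_rot: [-179.9, -0.0, 65.7]
force: [0.3, 0.0, -0.1]
gripper_width: 0.1
grasp_force: 0.0
14.6 [8.41815864e+01 2.27370639e-02] [ 630.91141226 -267.08884519  225.42603639] [ 0.28373444  0.0168924  -0.14415716]
side -70 [(87, 31, 79, 83), (111, 44, 84, 90), (135, 49, 91, 97), (153, 46, 96, 101), (159, 51, 98, 103), (165, 41, 100, 104), (171, 51, 101, 106), (177, 48, 103, 108), (183, 42, 104, 110), (189, 52, 106, 111), (195, 40, 107, 112), (201, 12, 109, 112), (225, 75, 89, 107)]
side 20 [(87, 42, 78, 84), (111, 44, 85, 90), (135, 53, 92, 97), (153, 59, 97, 102), (159, 47, 98, 103), (165, 59, 99, 105), (171, 44, 102, 106), (177, 55, 103, 108), (183, 49, 105, 109), (189, 56, 105, 111), (195, 57, 107, 113), (201, 39, 109, 114), (207, 10, 112, 116), (219, 19, 105, 122), (225, 193, 89, 117), (231, 4, 87, 91)]
scene -70 [(87, 19, 147, 184), (219, 89, 98, 120), (225, 40, 91, 108)]
scene 20 [(219, 107, 96, 120), (225, 59, 91, 107)]
```

```bash
python3 -m jog '[{"x":0,"y":0,"z":-0.2,"twist":0,"gripper":1},{"x":0,"y":0,"z":-0.4,"twist":0,"gripper":1},{"x":0,"y":0,"z":-0.4,"twist":0,"gripper":1},{"x":0,"y":0,"z":-0.4,"twist":0,"gripper":1},{"x":0,"y":0,"z":1,"twist":0,"gripper":1},{"x":0,"y":0,"z":3,"twist":0,"gripper":1},{"x":0,"y":0,"z":6,"twist":0,"gripper":1},{"x":0,"y":0,"z":6,"twist":0,"gripper":1},{"x":0,"y":0,"z":6,"twist":0,"gripper":1},{"x":0,"y":0,"z":6,"twist":0,"gripper":1}]'
python3 - <<'E'
from fit import *
c=np.array([554.3,-232.2]); a=np.radians(-24.5); Rc=np.array([[np.cos(a),np.sin(a)],[-np.sin(a),np.cos(a)]])
s=bot.read_state();print(s['time'],Rc@(s['tool_pos'][:2]-c),s['tool_pos'],s['q'])
for n in ['side','scene']:
    p,P=cloud(n,n+'5.png')
    Q=P.reshape(-1,3); col=p.reshape(-1,3).astype(int); g=(col[:,0]-col[:,2]>25)&np.isfinite(Q).all(1); Q=Q[g]
    L=np.c_[(Q[:,:2]-c)@Rc.T,Q[:,2]]; L=L[np.abs(L[:,1])<70]
    T=L[(L[:,2]>90)&(L[:,2]<200)&(L[:,0]>70)&(L[:,0]<125)]
    if len(T)>50: print(n,'lid',len(T),np.degrees(np.arctan(np.polyfit(T[:,2],T[:,0],1)[0])))
    T=L[(L[:,2]>208)&(L[:,2]<240)&(L[:,0]>70)&(L[:,0]<114)&(L[:,0]>84)]
    k=np.polyfit(T[:,0],T[:,2],1); print(n,'tab elev',len(T),-np.degrees(np.arctan(k[0])),np.polyval(k,[88,114]))
    print(np.percentile(L[(L[:,2]>205)&(L[:,0]>60)&(L[:,0]<140)][:,0],[1,99]))
E
```

```text
time: 15.7
tool_pos: [631.0, -267.1, 285.2]
ee_rot: [-179.9, -0.0, 65.7]
force: [0.1, -0.2, -0.6]
gripper_width: 0.1
grasp_force: 0.0
15.7 [ 8.42415336e+01 -6.50416825e-03] [ 630.95383577 -267.14031329  285.16973048] [-3.28216467e+01  3.53582763e+01  4.22722422e+01 -2.99805671e-04
  1.02482382e+02 -8.50228483e+00]
side lid 2410 15.117905556531873
side tab elev 520 0.1298006107029986 [222.71069728 222.65179553]
[ 82.03550229 122.36098112]
scene tab elev 327 2.512764194472638 [220.57994928 219.43896146]
[ 60.81862199 136.37891193]
```

The tab now sits about 0.24 rad inside square. I'll reach behind the lid to swing it, checking first that the arm can get there.

```bash
python3 -m jog '[{"x":1,"y":-0.46,"z":-0.5,"twist":0,"gripper":1},{"x":2.5,"y":-1.14,"z":-1,"twist":0,"gripper":1},{"x":4,"y":-1.82,"z":-1.5,"twist":0,"gripper":1},{"x":5.2,"y":-2.37,"z":-2,"twist":0,"gripper":1},{"x":5.2,"y":-2.37,"z":-2.5,"twist":0,"gripper":1},{"x":5.2,"y":-2.37,"z":-3,"twist":0,"gripper":1},{"x":5.2,"y":-2.37,"z":-3,"twist":0,"gripper":1},{"x":5.2,"y":-2.37,"z":-3,"twist":0,"gripper":1},{"x":5.2,"y":-2.37,"z":-3,"twist":0,"gripper":1},{"x":5.2,"y":-2.37,"z":-3,"twist":0,"gripper":1}]'
```

```text
time: 16.8
tool_pos: [683.1, -290.9, 256.9]
ee_rot: [180.0, 0.0, 65.7]
force: [0.2, 0.1, -0.4]
gripper_width: -0.0
grasp_force: 0.0
```

```bash
python3 -m jog '[{"x":0,"y":0,"z":-2,"twist":0,"gripper":1},{"x":0,"y":0,"z":-4,"twist":0,"gripper":1},{"x":0,"y":0,"z":-5.6,"twist":0,"gripper":1},{"x":0,"y":0,"z":-5.6,"twist":0,"gripper":1},{"x":-0.9,"y":0.41,"z":-5.6,"twist":0,"gripper":1},{"x":-1.8,"y":0.82,"z":-5.6,"twist":0,"gripper":1},{"x":-2.7,"y":1.23,"z":-5.6,"twist":0,"gripper":1},{"x":-3.4,"y":1.55,"z":-5.6,"twist":0,"gripper":1},{"x":-4.1,"y":1.87,"z":-5.6,"twist":0,"gripper":1},{"x":-4.1,"y":1.87,"z":-5.6,"twist":0,"gripper":1}]'
python3 prof.py
```

```text
time: 17.8
tool_pos: [642.0, -272.2, 202.2]
ee_rot: [179.9, 0.0, 65.7]
force: [0.0, -0.3, -0.3]
gripper_width: 0.3
grasp_force: 0.0
17.8 [ 9.64207182e+01 -1.13549269e-03] [ 642.03864838 -272.18605354  202.15325344] [ 0.00786257 -0.25823023 -0.34220756]
side -70 [(87, 28, 75, 80), (111, 33, 75, 79), (135, 29, 76, 79), (153, 28, 76, 79), (159, 38, 76, 79), (165, 33, 76, 80), (171, 42, 75, 79), (177, 32, 76, 80), (183, 38, 75, 79), (189, 25, 76, 79), (219, 54, 49, 60), (225, 218, 54, 81)]
side 20 [(87, 36, 76, 79), (111, 34, 76, 80), (135, 38, 76, 80), (153, 44, 76, 79), (159, 34, 76, 79), (165, 45, 76, 80), (171, 46, 76, 79), (177, 39, 76, 79), (183, 46, 76, 80), (189, 34, 76, 80), (195, 14, 76, 79), (201, 13, 77, 80), (207, 7, 77, 80), (219, 80, 50, 61), (225, 218, 55, 81), (231, 9, 72, 79)]
scene -70 [(87, 26, 81, 177), (111, 7, 81, 82), (135, 8, 81, 82), (153, 7, 81, 82), (159, 6, 82, 82), (165, 5, 82, 83), (171, 5, 81, 83), (177, 4, 81, 82), (219, 22, 51, 65), (225, 9, 62, 74)]
scene 20 [(87, 6, 82, 82), (111, 12, 81, 83), (135, 9, 82, 83), (153, 5, 82, 83), (159, 11, 82, 83), (165, 9, 82, 83), (171, 8, 82, 83), (177, 11, 82, 83), (183, 8, 82, 83), (189, 11, 82, 83), (195, 13, 81, 83), (201, 11, 82, 82), (207, 9, 82, 83), (213, 12, 67, 82), (219, 92, 51, 82), (225, 63, 65, 82)]
```

```bash
python3 -m jog '[{"x":-1.46,"y":0.66,"z":-0.4,"twist":0,"gripper":1},{"x":-2.95,"y":1.34,"z":-0.9,"twist":0,"gripper":1},{"x":-4.37,"y":1.99,"z":-1.45,"twist":0,"gripper":1},{"x":-5.71,"y":2.6,"z":-2.1,"twist":0,"gripper":1},{"x":-6.96,"y":3.17,"z":-3,"twist":0,"gripper":1},{"x":-8.1,"y":3.69,"z":-4,"twist":0,"gripper":1},{"x":-9.1,"y":4.15,"z":-5.25,"twist":0,"gripper":1},{"x":-9.94,"y":4.53,"z":-6.6,"twist":0,"gripper":1},{"x":-9.94,"y":4.53,"z":-6.6,"twist":0,"gripper":1},{"x":-9.94,"y":4.53,"z":-6.6,"twist":0,"gripper":1}]'
python3 - <<'E'
from fit import *
c=np.array([554.3,-232.2]); a=np.radians(-24.5); Rc=np.array([[np.cos(a),np.sin(a)],[-np.sin(a),np.cos(a)]])
s=bot.read_state();print(s['time'],Rc@(s['tool_pos'][:2]-c),s['tool_pos'])
p,P=cloud('scene','scene6.png'); p,P=cloud('side'); cv2.imwrite('pics/s6.png',cv2.resize(p[60:260,260:500,::-1],None,fx=3,fy=3,interpolation=cv2.INTER_CUBIC))
E
```

```text
time: 18.9
tool_pos: [543.5, -227.4, 134.9]
ee_rot: [180.0, 0.0, 65.7]
force: [0.5, -0.1, 0.5]
gripper_width: -0.2
grasp_force: 0.0
18.9 [-11.84816927  -0.1447145 ] [ 543.4586127  -227.41832885  134.88413577]
```

View pics/s6.png

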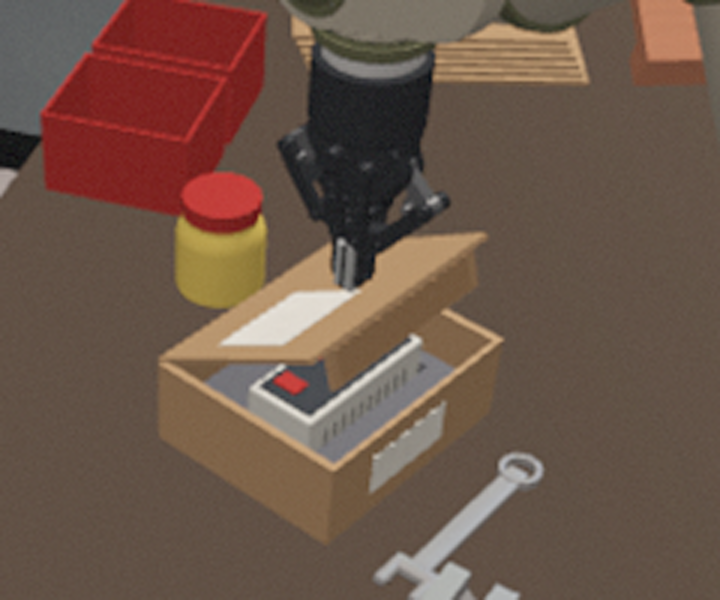

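The lid is at about 30° with the tab pointing inside the front wall. I'll continue down.

```bash
python3 -m jog '[{"x":-0.73,"y":0.33,"z":-1.4,"twist":0,"gripper":1},{"x":-1.27,"y":0.58,"z":-2.9,"twist":0,"gripper":1},{"x":-1.9,"y":0.87,"z":-3.6,"twist":0,"gripper":1},{"x":-2.55,"y":1.16,"z":-4.2,"twist":0,"gripper":1},{"x":-2.55,"y":1.16,"z":-4.8,"twist":0,"gripper":1},{"x":-2.55,"y":1.16,"z":-5.3,"twist":0,"gripper":1},{"x":-2.55,"y":1.16,"z":-5.6,"twist":0,"gripper":1},{"x":-2.55,"y":1.16,"z":-5.8,"twist":0,"gripper":1},{"x":-2.55,"y":1.16,"z":-5.9,"twist":0,"gripper":1},{"x":-2.55,"y":1.16,"z":-5.9,"twist":0,"gripper":1}]'
```

```text
time: 20.0
tool_pos: [517.4, -215.4, 75.3]
ee_rot: [180.0, 0.0, 65.7]
force: [-0.3, -0.2, -1.0]
gripper_width: -0.1
grasp_force: 0.0
```

```bash
python3 -m jog '[{"x":-0.9,"y":0.41,"z":0,"twist":0,"gripper":1},{"x":-0.9,"y":0.41,"z":-0.05,"twist":0,"gripper":1},{"x":-0.9,"y":0.41,"z":-0.1,"twist":0,"gripper":1},{"x":-0.9,"y":0.41,"z":-0.15,"twist":0,"gripper":1},{"x":-0.9,"y":0.41,"z":-0.2,"twist":0,"gripper":1},{"x":-0.9,"y":0.41,"z":-0.25,"twist":0,"gripper":1},{"x":-0.9,"y":0.41,"z":-0.25,"twist":0,"gripper":1},{"x":-0.9,"y":0.41,"z":-0.25,"twist":0,"gripper":1},{"x":-0.9,"y":0.41,"z":-0.25,"twist":0,"gripper":1},{"x":-0.9,"y":0.41,"z":-0.25,"twist":0,"gripper":1}]'
```

```text
time: 21.0
tool_pos: [508.3, -211.3, 73.9]
ee_rot: [180.0, 0.0, 65.7]
force: [-3.6, 1.0, 10.3]
gripper_width: -0.1
grasp_force: 5.4
```

Contact is firm at z 74, so the lid is flat. I'll raise the arm, retreat, and check.

```bash
python3 -m jog '[{"x":0,"y":0,"z":1,"twist":0,"gripper":1},{"x":0,"y":0,"z":4,"twist":0,"gripper":1},{"x":0,"y":0,"z":8,"twist":0,"gripper":1},{"x":0,"y":0,"z":12,"twist":0,"gripper":1},{"x":-3,"y":0,"z":16,"twist":0,"gripper":1},{"x":-6,"y":0,"z":20,"twist":0,"gripper":1},{"x":-9,"y":0,"z":22,"twist":0,"gripper":1},{"x":-9,"y":0,"z":22,"twist":0,"gripper":1},{"x":-9,"y":0,"z":22,"twist":0,"gripper":1},{"x":-9,"y":0,"z":22,"twist":0,"gripper":1}]'
python3 - <<'E'
from fit import *
c=np.array([554.3,-232.2]); a=np.radians(-24.5); Rc=np.array([[np.cos(a),np.sin(a)],[-np.sin(a),np.cos(a)]])
for n in ['scene','side','wrist']:
    p,P=cloud(n); Q=P.reshape(-1,3);Q=Q[np.isfinite(Q).all(1)]
    L=np.c_[(Q[:,:2]-c)@Rc.T,Q[:,2]]
    T=L[(np.abs(L[:,0])<70)&(np.abs(L[:,1])<85)&(L[:,2]>55)&(L[:,2]<110)]
    A=np.c_[T[:,:2],np.ones(len(T))]; print(n,len(T),np.linalg.lstsq(A,T[:,2],rcond=None)[0].round(4))
    if n=='side': cv2.imwrite('pics/s7.png',cv2.resize(p[100:260,280:460,::-1],None,fx=3.5,fy=3.5,interpolation=cv2.INTER_CUBIC))
    for l in ['tab_tip','lid_edge']: print(l,[(np.r_[Rc@(w(n,r['point'])[:2]-c),w(n,r['point'])[2]].round(),round(r['conf'],2)) for r in bot.landmark_of(l,n)[:1]])
E
```

```text
time: 22.0
tool_pos: [418.6, -211.2, 292.0]
ee_rot: [-179.9, -0.0, 65.7]
force: [0.1, -0.4, -0.4]
gripper_width: 0.1
grasp_force: 0.0
scene 2100 [9.00000e-04 3.20000e-03 7.26477e+01]
tab_tip []
lid_edge [(array([-78.,   1.,  68.]), 0.92)]
side 3370 [-9.00000e-04  9.00000e-04  7.56423e+01]
tab_tip [(array([-64.,  -3.,  45.]), 0.56)]
lid_edge [(array([-70.,  -5.,  70.]), 0.9)]
wrist 34606 [7.00000e-04 5.00000e-04 7.34903e+01]
tab_tip []
lid_edge [(array([-72.,   3.,  71.]), 0.77)]
```

View pics/s7.png

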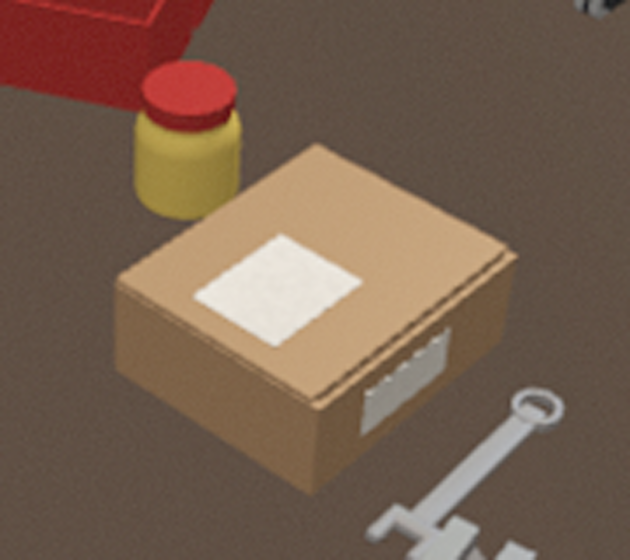

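The carton is shut: the lid is flat (slope under 0.001) and no tab shows outside the front wall.

```bash
python3 -c "
from workcell import bot
print(bot.finish_job())"
```

```text
the job is handed in; nothing more can be done
None
```

I handed the job in at about 22 s of robot time: the controller measured home and level in the pocket, the lid lies flat, the tab is tucked behind the front wall, and nothing on the bench was touched; the hand-in call gave no verdict.

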